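# Put the press tooling away: each mould cup beside its punch

### The job

The press tooling is being put away in sets: take the four black mould cups from the bench one by one and stand each, open side up, in the middle of the grey pad in the tray that holds its own punch, the one whose head has the shape and size to go into that cup. Set the cups down, do not drop them, and leave the flat spacer ring and the solid blank where they are.

Things in the scene. Friction and masses are not known exactly. Their poses are not given: they have to be found in the camera images.
- cup_large_round: Black plastic mould cup, round, 64 mm outside diameter, cavity 54 mm wide; 48 mm tall, walls 5 mm, floor 8 mm thick with a bright steel ejector plate inside, under 160 g. It stands open side up on the bench, at least 90 mm from the middle of the next part. Origin: centre of its underside; z up out of the mouth.
- cup_small_round: Black plastic mould cup, round, 44 mm outside diameter, cavity 34 mm wide; 48 mm tall, walls 5 mm, floor 8 mm thick with a bright steel ejector plate inside, under 160 g. It stands open side up on the bench, at least 90 mm from the middle of the next part. Origin: centre of its underside; z up out of the mouth.
- cup_square: Black plastic mould cup, square, 48 x 48 mm outside (sides along its x and y), cavity 38 x 38 mm; 48 mm tall, walls 5 mm, floor 8 mm thick with a bright steel ejector plate inside, under 160 g. It stands open side up on the bench, at least 90 mm from the middle of the next part. Origin: centre of its underside; z up out of the mouth.
- cup_oblong: Black plastic mould cup, rectangular, 40 mm along its x by 66 mm along its y outside, cavity 30 x 56 mm; 48 mm tall, walls 5 mm, floor 8 mm thick with a bright steel ejector plate inside, under 160 g. It stands open side up on the bench, at least 90 mm from the middle of the next part. Origin: centre of its underside; z up out of the mouth.
- tray_large_round: Fixed blue tray, 184 x 96 mm, walls 15 mm high, 3 mm thick. Near bay (90 x 90 mm) empty, with a grey pad (78 x 78 mm), top 5 mm above the bench. In the far bay a steel punch, head round, 52 mm diameter, top 43 mm above the bench, centre at x = 94 mm. Origin: on the bench under the centre of the pad; x from pad to punch, roughly away from the robot. Trays 130 mm or more apart.
- tray_small_round: Fixed blue tray, 184 x 96 mm, walls 15 mm high, 3 mm thick. Near bay (90 x 90 mm) empty, with a grey pad (78 x 78 mm), top 5 mm above the bench. In the far bay a steel punch, head round, 32 mm diameter, top 43 mm above the bench, centre at x = 94 mm. Origin: on the bench under the centre of the pad; x from pad to punch, roughly away from the robot. Trays 130 mm or more apart.
- tray_square: Fixed blue tray, 184 x 96 mm, walls 15 mm high, 3 mm thick. Near bay (90 x 90 mm) empty, with a grey pad (78 x 78 mm), top 5 mm above the bench. In the far bay a steel punch, head square, 36 x 36 mm, top 43 mm above the bench, centre at x = 94 mm. Origin: on the bench under the centre of the pad; x from pad to punch, roughly away from the robot. Trays 130 mm or more apart.
- tray_oblong: Fixed blue tray, 184 x 96 mm, walls 15 mm high, 3 mm thick. Near bay (90 x 90 mm) empty, with a grey pad (78 x 78 mm), top 5 mm above the bench. In the far bay a steel punch, head rectangular, 28 mm along x by 54 mm along y, top 43 mm above the bench, centre at x = 94 mm. Origin: on the bench under the centre of the pad; x from pad to punch, roughly away from the robot. Trays 130 mm or more apart.
- spacer_ring: Flat black plastic spacer ring, 60 mm outside, 40 mm bore right through, 14 mm high, loose among the cups; not a cup, stays where it lies. Origin: centre of its underside.
- solid_blank: Solid black plastic cylinder, 46 mm diameter, 40 mm tall, flat closed top, loose among the cups; not a cup, stays where it stands. Origin: centre of its underside.
Not all that is in view belongs to the job. Leave any purple or yellow look-alike of the cup_oblong alone.

How it is judged:
By the outcome, as a careful person would: the job done as asked, in the order asked, and still so for the second after the job is handed in, with the robot touching nothing.
It also fails if it takes over 99 s, if anything falls off the work surface, if the arm or the gripper's body presses on something with over 40 N, if the wrist force passes 120 N, or if a joint passes its speed limit or range.

### The arm

A 6-joint arm with a two-finger parallel gripper is mounted at the origin on the work surface. World frame = base frame: x ahead of the robot, y to its left, z up, the work surface at z = 0. Lengths are in mm, angles in rad, forces in N, time in s.
With the tool pointing down it reaches from about 350 to 975 mm from the base axis. Payload 17.4 kg.
Tool frame: the origin (TCP) lies between the finger pads; the fingertips stand 19 mm ahead of it and the grasp point (between the pads) is the TCP (robot.nose_length is the distance from the TCP to the fingertips, in mm); z points along the fingers, y is the line along which they close (so a half turn about z gives the same grasp; the last joint's range is limited). The gripper opens to 85 mm and grips with 20 to 120 N. Pads are 22 mm wide; open, the fingers measure 114 mm over their backs; the gripper's body (76 mm by 85 mm) begins 54 mm behind the grasp point. The pads swing forward as they close: fully open they stand 13 mm farther back than shut.
Start: joints at [-1.287, 0.116, 1.442, -0, 1.584, -0.038], TCP at [213.476, -640.36, 250.303] pointing down, gripper open.
Joint ranges: [-2.83, 2.83], [-0.83, 2.19], [0.07, 2.5], [-1.14, 4.28], [0.01, 3], [-2.97, 2.97]. Speed limits (rad/s): [1.89, 1.89, 2.22, 3.14, 3.14, 3.14].

### API

Orientations are given as a unit quaternion [x, y, z, w].
In Python, from workcell import robot gives the robot as it stands.
- The arm moves only by the tool arm_command, never from a script. Its argument "increments" is a list that holds one entry, the list of rows, each a list of 7 numbers: the closure, from -1 (fully open) to 1 (shut), so that 0 is half open, then the shift along the tool's x, y, z in m, then the turn, a rotation vector about the tool's x, y, z in degrees. A call has 1 to 10 rows; each row shifts and turns the commanded pose from where the row before left it, along the tool's axes as they then stand; what a row does not reach is not made up. A row lasts 1/8 s, in which the tool goes at most 62.5 mm and 10.7 degrees, less where a joint would pass 70% of its speed; a pose out of reach is approached as far as the arm can. A call with a gripper value outside its range is refused whole. The fingers move at their own pace and stop on an object; the grip force is fixed at half the most. Time passes only in rows, so rows that do not move let the fingers close. It gives the time, the measured TCP pose, the force, the opening and the grip force at its end, in the units of the state.
- robot.state(): the state, without advancing time (a new reading comes with each control period).
- robot.read_camera(name): name is "scene" or "top" or "wrist"; returns a dict with "image" (400x640x3 uint8, red, green, blue), "vertical_fov" (degrees; the focal length in pixels is half the picture's height over the tangent of half this angle, whatever the lens; pixels are square), "cx", "cy" (the principal point, pixels), "R" (3x3) and "t" (3): a world point X has camera coordinates R X + t. Camera axes: x right, y down, z forward; pixel columns grow to the right and rows downward; lengths in mm; the calibration is good to about 2 mm. A picture is of the moment at which its call begins. There is no depth.
- robot.finish_job(): hands the job in; it is judged then, once.
The state is a dict: "time": time; "joint_positions": joint angles; "qd": joint speeds; "joint_efforts": joint torques, N m; "tcp_pos": TCP position; "ee_rot": TCP orientation; "ft_force": force on the tool from outside, world axes, zero at the start; "torque": the same for the moment, N m; "width": finger opening in mm; "finger_force": force on a finger pad.
Only numpy, scipy, OpenCV 4.12 (cv2) and the standard library are available. Lean on these libraries where they do the work, as an engineer would, in place of code of your own. Each camera call takes 0.05 s, during which the arm holds its last target. There are 200 camera calls.

## Working session

There is one attempt and no reset: what is moved stays moved. The work goes in short steps, Python scripts to look and compute and a tool call to move; the robot and the scene stay as the last step left them, time stands still between calls to the robot, and variables do not carry over. Pictures are saved under pics/ and viewed, at most 14 in all, crops included, and the job is handed in when it is done.

Besides the shell and the picture viewer there is one more tool, called after "Emit:" as a command line: name --argument value ..., lists and objects as JSON in quotes. arm_command: Moves the arm, as the interface text tells. Its arguments: {"type":"object","properties":{"increments":{"type":"array","items":{"type":"array","items":{"type":"array","items":{"type":"number"}}}}},"required":["increments"]}

```bash
mkdir -p pics; ls; python3 - <<'E'
from workcell import robot
import cv2,numpy as np,pickle
for n in ("top","scene","wrist"):
    c=robot.read_camera(n); cv2.imwrite(f"pics/{n}0.png",c["image"][:,:,::-1])
    pickle.dump(c,open(f"{n}0.pkl","wb"))
    print(n,c["vertical_fov"],c["cx"],c["cy"],np.round(c["R"],4).tolist(),np.round(c["t"],1))
print(robot.state())
E
```

```text
pics
top 45.348122128267235 319.13732969533055 200.17944867139715 [[0.0009, -1.0, 0.0029], [-0.9907, -0.0013, -0.1362], [0.1362, -0.0027, -0.9907]] [ 12.9 478.2 977.2]
scene 45.10390481610964 316.6181296329671 202.2449823182481 [[-0.63, 0.7766, -0.0039], [0.4309, 0.3454, -0.8337], [-0.6461, -0.5269, -0.5522]] [ 301.6 -166.6 1594.1]
wrist 66.06542161661514 317.1161121668093 198.49939025827257 [[0.317, -0.9484, -0.0011], [-0.9015, -0.3016, 0.3104], [-0.2947, -0.0974, -0.9506]] [-673.   -41.2  380. ]
{'time': 0.15, 'joint_positions': array([-1.28678217e+00,  1.16392259e-01,  1.44210402e+00,  1.54172522e-05,
        1.58399857e+00, -3.78416305e-02]), 'qd': array([ 0.00130227, -0.00128494, -0.00298752, -0.00062056,  0.00016413,
        0.00028464]), 'joint_efforts': array([ 2.41357535e-03, -7.32510495e+01, -6.32846832e+01,  2.52928430e-06,
        5.02368755e-03,  9.99006215e-05]), 'tcp_pos': array([ 213.45545021, -640.23092802,  249.72549248]), 'ee_rot': array([ 9.87078912e-01,  1.60234261e-01, -4.77345018e-05, -4.48634074e-04]), 'ft_force': array([ 0.76384248, -0.59199865, -0.11263844]), 'torque': array([-0.03633951,  0.00712669,  0.00943719]), 'finger_force': 0.0, 'width': 85.41584226323388}
```

View pics/top0.png

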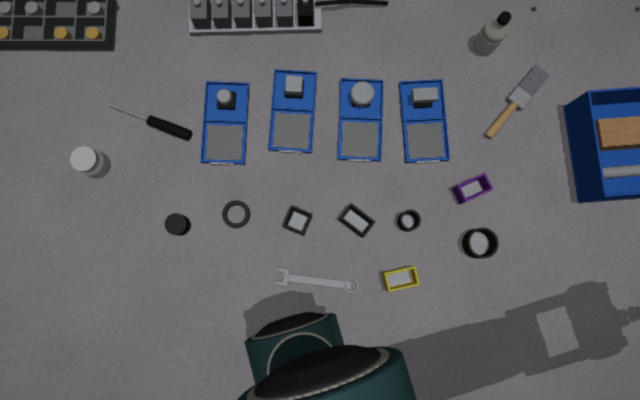

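View pics/scene0.png

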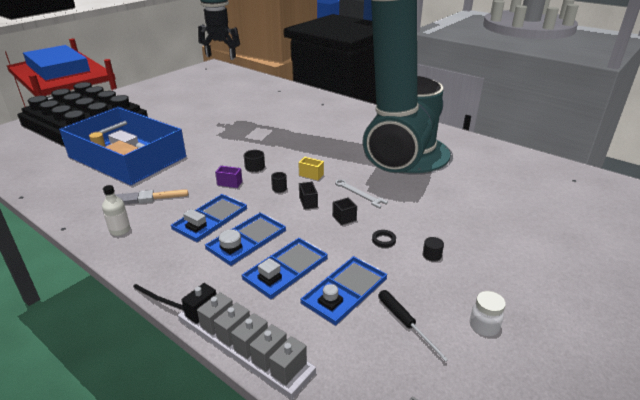

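The top view shows the trays left to right: small round (225,98), square (294,85), large round (361,94) and oblong (425,96), by punch head. The cups are square (298,220), oblong (356,220), small round (408,220) and large round (480,242). The ring is at (236,213) and the blank at (177,224), both to be left, along with the purple and yellow look-alikes. The scene view agrees.

```bash
cat > h.py <<'E'
import cv2,numpy as np,pickle
from workcell import robot
def cam(n,name=None):
    c=robot.read_camera(n)
    if name: cv2.imwrite(f"pics/{name}.png",c["image"][:,:,::-1])
    return c
def ray(c,px,z):
    f=200/np.tan(np.radians(c["vertical_fov"]/2)); px=np.atleast_2d(px).astype(float)
    d=np.c_[(px[:,0]-c["cx"])/f,(px[:,1]-c["cy"])/f,np.ones(len(px))]@c["R"]
    C=-c["R"].T@c["t"]; return (C+d*((z-C[2])/d[:,2])[:,None])[:,:2]
def proj(c,P):
    f=200/np.tan(np.radians(c["vertical_fov"]/2)); q=np.atleast_2d(P)@c["R"].T+c["t"]
    return q[:,:2]/q[:,2:]*f+[c["cx"],c["cy"]]
def rect(pts):
    (x,y),(w,h),a=cv2.minAreaRect(np.float32(pts)); return np.round([x,y,w,h,a],1)
def blobs(m,amin):
    cs,_=cv2.findContours(m.astype(np.uint8),cv2.RETR_EXTERNAL,cv2.CHAIN_APPROX_NONE)
    return [c[:,0] for c in cs if cv2.contourArea(c)>amin]
def blue(im):
    i=im.astype(int); return (i[...,2]>i[...,0]+50)&(i[...,2]>90)
def yaw():
    from scipy.spatial.transform import Rotation as R
    s=robot.state(); m=R.from_quat(s["ee_rot"]).as_matrix(); return np.degrees(np.arctan2(m[1,0],m[0,0])),s
E
python3 - <<'E'
from h import *
c=pickle.load(open("top0.pkl","rb")); im=c["image"]
for b in blobs(blue(im),1000):
    print("tray",b.mean(0).round(),rect(ray(c,b,15)))
d=im.max(2)<45; d[:180]=0; d[275:]=0; d[:,:160]=0
for b in blobs(d,150): print("dark",b.mean(0).round(),rect(ray(c,b,24)))
w=pickle.load(open("wrist0.pkl","rb")); print("wristcam",-w["R"].T@w["t"])
E
```

```text
tray [613. 135.] [ 613.1 -648.4  239.7  115.9    4.1]
tray [225. 122.] [654.6 221.2  95.8 183.7  88.1]
tray [427. 109.] [ 659.7 -217.1  183.2   96.2    3.2]
tray [360. 119.] [662.1 -76.8  96.  183.6  87.6]
tray [293. 111.] [681.8  72.5  95.5 183.3  86.5]
dark [479. 243.] [ 389.2 -323.8   60.4   73.8   11.2]
dark [178. 224.] [427.3 312.4  51.1  40.4  78.8]
dark [408. 220.] [ 436.7 -174.6   38.5   47.    26.3]
dark [297. 220.] [436.2  59.9  47.4  47.4  67.4]
dark [356. 221.] [436.5 -64.7  63.1  41.9  52.4]
wristcam [ 288.19510297 -613.72634664  373.26029944]
```

Emit:
arm_command --increments '[[[-1, 0.033, -0.0428, 0, 0, 0, 0], [-1, 0.033, -0.0428, 0, 0, 0, 0], [-1, 0.033, -0.0428, 0, 0, 0, 0], [-1, 0.033, -0.0428, 0, 0, 0, 0], [-1, 0.033, -0.0428, 0, 0, 0, 0], [-1, 0.033, -0.0428, 0, 0, 0, 0], [-1, 0.033, -0.0428, 0, 0, 0, 0], [-1, 0.033, -0.0428, 0, 0, 0, 0], [-1, 0.033, -0.0428, 0, 0, 0, 0], [-1, 0.033, -0.0428, 0, 0, 0, 0]]]'

```text
time: 1.4
tcp_pos: [391.3, -128.3, 250.3]
ee_rot: [0.987, 0.16, 0.0, 0.0]
ft_force: [1.0, -0.3, -0.3]
width: 85.5
finger_force: 0.0
```

Emit:
arm_command --increments '[[[-1, 0, 0, 0, 0, 0, 9.2], [-1, 0, 0, 0, 0, 0, 9.2], [-1, 0, 0, 0, 0, 0, 0], [-1, 0, 0, 0, 0, 0, 0], [-1, 0, 0, 0, 0, 0, 0]]]'

```text
time: 2.02
tcp_pos: [391.1, -130.1, 250.3]
ee_rot: [1.0, 0.001, -0.0, -0.0]
ft_force: [0.3, 0.7, 0.7]
width: 85.7
finger_force: 0.0
```

```bash
python3 - <<'E'
from h import *
c=cam("wrist","w1"); pickle.dump(c,open("w1.pkl","wb")); y,s=yaw(); print(y,s["tcp_pos"],s["joint_positions"],s["time"],-c["R"].T@c["t"])
E
```

```text
0.10660800607276562 [ 391.12020685 -130.11062345  250.26233708] [-3.83073580e-01 -4.83597762e-01  1.96168105e+00  3.69408683e-05
  1.66359340e+00  1.18586551e+00] 2.075 [ 469.93160802 -128.535143    373.8872596 ]
```

View pics/w1.png

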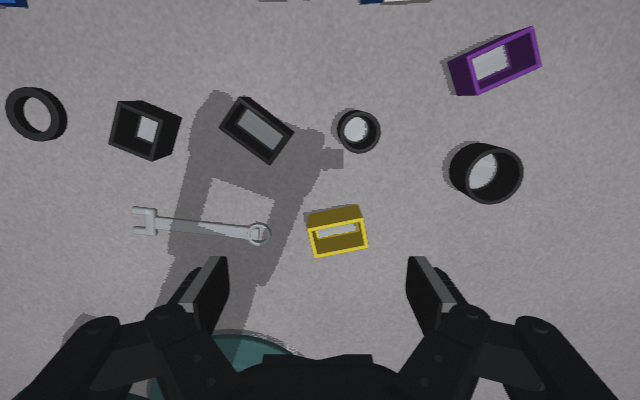

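The wrist view shows the square cup at (145,130), the oblong at (257,130), the small round at (358,131) and the large round at (486,172). Their rims look lighter than their walls. The ring is at (37,113), and the purple and yellow decoys are clear.

```bash
python3 - <<'E'
from h import *
c=pickle.load(open("w1.pkl","rb")); g=c["image"].max(2)
t=[cv2.resize(g[y-45:y+45,x-45:x+45],(360,280),interpolation=cv2.INTER_CUBIC) for x,y in((145,130),(257,130),(358,131),(486,172))]
im=np.vstack([np.hstack(t[:2]),np.hstack(t[2:])]); cv2.imwrite("pics/crop1.png",np.clip(im.astype(int)*3,0,255))
print(g[130,100:195].tolist()); print(g[131,330:385].tolist())
E
```

```text
[141, 145, 147, 145, 144, 143, 143, 145, 146, 145, 122, 59, 48, 48, 46, 37, 21, 21, 23, 21, 22, 22, 22, 22, 22, 22, 21, 22, 21, 23, 23, 24, 21, 22, 22, 25, 37, 49, 110, 160, 161, 161, 160, 160, 161, 162, 160, 158, 157, 158, 158, 158, 160, 160, 160, 134, 62, 48, 51, 49, 36, 20, 21, 23, 22, 23, 22, 23, 22, 24, 24, 22, 23, 23, 23, 23, 24, 24, 98, 146, 144, 144, 146, 148, 148, 147, 147, 150, 151, 148, 129, 99, 103, 104, 105]
[133, 101, 101, 104, 105, 105, 92, 53, 22, 34, 50, 57, 55, 78, 136, 173, 173, 175, 175, 175, 175, 175, 177, 177, 177, 177, 176, 176, 176, 177, 179, 182, 183, 183, 162, 117, 117, 98, 37, 33, 23, 25, 25, 21, 22, 20, 38, 54, 56, 51, 79, 124, 143, 141, 141][ WARN:0@0.161] global loadsave.cpp:1063 imwrite_ Unsupported depth image for selected encoder is fallbacked to CV_8U.
```

View pics/crop1.png

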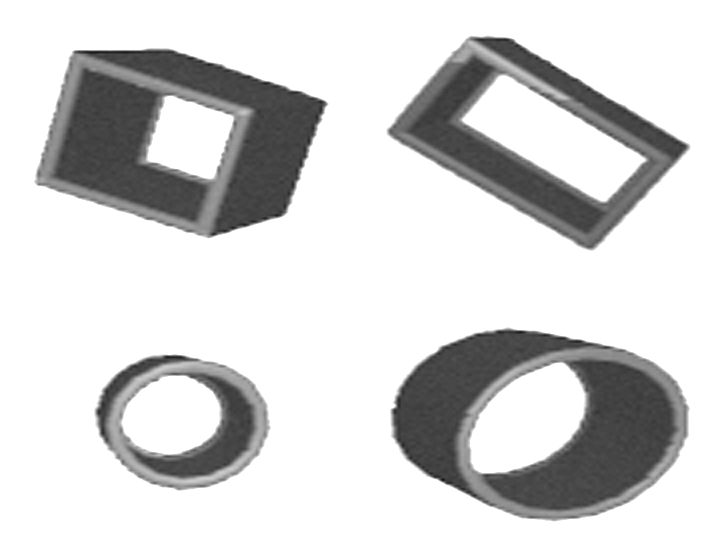

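```bash
cat >> h.py <<'E'
def rim(c,xy,r=50,z=48,lo=33,hi=85):
    x,y=map(int,xy); x0,y0=max(x-r,0),max(y-r,0); k=4
    g=c["image"].max(2)[y0:y+r,x0:x+r]; g=cv2.resize(g,None,fx=k,fy=k,interpolation=cv2.INTER_CUBIC)
    m=cv2.morphologyEx(((g>lo)&(g<hi)).astype(np.uint8),cv2.MORPH_OPEN,np.ones((9,9)))
    b=max(blobs(m,300),key=cv2.contourArea)
    p=ray(c,(b+.5)/k-.5+[x0,y0],z)
    return rect(p),np.round(np.r_[cv2.minEnclosingCircle(np.float32(p))[0],cv2.minEnclosingCircle(np.float32(p))[1]],1)
E
python3 - <<'E'
from h import *
c=pickle.load(open("w1.pkl","rb"))
for n,p in dict(sq=(145,130),ob=(257,130),sr=(358,131),lr=(486,172)).items(): print(n,*rim(c,p))
for b in blobs(blue(c["image"]),100): print(rect(b))
E
```

```text
sq [435.8  61.   47.5  47.7  66.8] [435.9  60.8  32.9]
ob [438.9 -64.4  65.   34.5  53.2] [439.2 -64.6  35.1]
sr [ 435.8 -172.7   42.7   42.4    3.9] [ 435.8 -172.4   21.9]
lr [ 389.  -320.9   62.7   62.1   11.9] [ 388.9 -320.9   31.7]
```

Emit:
arm_command --increments '[[[-1, -0.0005, 0.0478, 0.02, 0, 0, 0], [-1, -0.0005, 0.0478, 0.02, 0, 0, 0], [-1, -0.0005, 0.0478, 0.02, 0, 0, 0], [-1, -0.0005, 0.0478, 0.02, 0, 0, 0], [-1, 0, 0, 0.04, 0, 0, 0], [-1, 0, 0, 0.04, 0, 0, 0], [-1, 0, 0, 0.04, 0, 0, 0], [-1, 0, 0, 0.02, 0, 0, 0], [-1, 0, 0, 0, 0, 0, 0], [-1, 0, 0, 0, 0, 0, 0]]]'

```text
time: 3.32
tcp_pos: [389.7, -321.6, 31.4]
ee_rot: [1.0, 0.001, 0.0, 0.0]
ft_force: [0.0, -0.3, -0.3]
width: 85.4
finger_force: 0.0
```

Emit:
arm_command --increments '[[[1, 0, 0, 0, 0, 0, 0], [1, 0, 0, 0, 0, 0, 0], [1, 0, 0, 0, 0, 0, 0], [1, 0, 0, 0, 0, 0, 0], [1, 0, 0, 0, 0, 0, 0], [1, 0, 0, 0, 0, 0, 0]]]'

```text
time: 4.08
tcp_pos: [389.9, -321.7, 32.1]
ee_rot: [1.0, 0.0, 0.001, 0.001]
ft_force: [-3.2, 1.1, 11.6]
width: 63.7
finger_force: 65.0
```

Emit:
arm_command --increments '[[[1, 0, 0, -0.03, 0, 0, 0], [1, 0, 0, -0.05, 0, 0, 0], [1, 0, 0, -0.05, 0, 0, 0], [1, 0.038, -0.0411, 0, 0, 0, 0], [1, 0.038, -0.0411, 0, 0, 0, 0], [1, 0.038, -0.0411, 0, 0, 0, 0], [1, 0.038, -0.0411, 0, 0, 0, 0], [1, 0.038, -0.0411, 0, 0, 0, 0], [1, 0.038, -0.0411, 0, 0, 0, 0], [1, 0, 0, 0, 0, 0, 0]]]'

```text
time: 5.32
tcp_pos: [618.7, -71.7, 160.3]
ee_rot: [1.0, 0.002, 0.0, -0.0]
ft_force: [0.3, -0.7, -2.1]
width: 63.4
finger_force: 66.6
```

```bash
python3 - <<'E'
from h import *
c=cam("wrist","w2"); pickle.dump(c,open("w2.pkl","wb")); y,s=yaw(); print(y,s["tcp_pos"],s["width"],s["finger_force"])
for b in blobs(blue(c["image"]),800): print(b.mean(0).round(),rect(ray(c,b,15)))
E
```

```text
0.1747117367493693 [617.70809527 -73.13537632 160.24666438] 63.331640570409505 66.57447628676891
[ 29. 147.] [646.2 176.4  63.2 192.3  72.5]
[484. 127.] [ 659.6 -213.5  183.5  100.4    3.3]
[315. 130.] [670.2 -75.8  95.7 167.7  87.7]
[143.  95.] [680.4  72.2 100.1 181.   86.6]
```

View pics/w2.png

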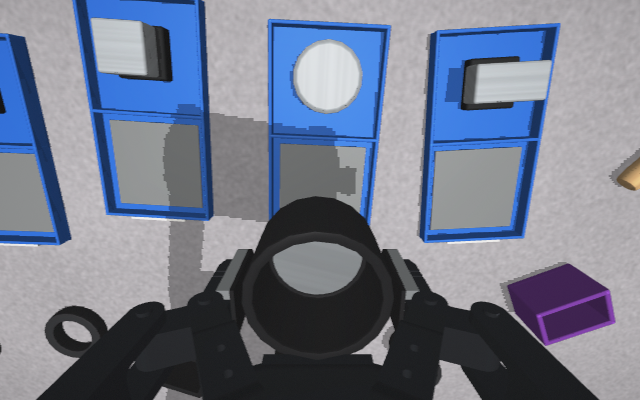

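The wrist view shows the large round cup held at (317,296), with its own tray's round punch at (327,75) and the pad dead ahead at (322,180). I'll check the cup's offset in the grip, then lower it.

```bash
python3 - <<'E'
from h import *
c=pickle.load(open("w2.pkl","rb"))
print(rim(c,(317,296),85,176,lo=36)); y,s=yaw(); print(s["tcp_pos"])
w=pickle.load(open("w1.pkl","rb"))
E
```

```text
(array([618.1, -70.4,  62.2,  62.1,  83.9]), array([618. , -70.2,  31.7]))
[617.70809527 -73.13537632 160.24666438]
```

Emit:
arm_command --increments '[[[1, 0, 0, 0, 0, 0, 0], [1, 0, 0, 0.04, 0, 0, 0], [1, 0, 0, 0.04, 0, 0, 0], [1, 0, 0, 0.025, 0, 0, 0], [1, 0, 0, 0.01, 0, 0, 0], [1, 0, 0, 0.004, 0, 0, 0], [1, 0, 0, 0, 0, 0, 0], [1, 0, 0, 0, 0, 0, 0]]]'

```text
time: 6.38
tcp_pos: [617.5, -74.5, 42.3]
ee_rot: [1.0, 0.0, 0.001, 0.0]
ft_force: [0.0, -0.1, -2.0]
width: 63.5
finger_force: 66.6
```

Emit:
arm_command --increments '[[[1, 0, 0, 0.002, 0, 0, 0], [1, 0, 0, 0.002, 0, 0, 0], [1, 0, 0, 0.001, 0, 0, 0], [1, 0, 0, 0, 0, 0, 0]]]'

```text
time: 6.88
tcp_pos: [617.2, -74.4, 37.1]
ee_rot: [1.0, 0.0, 0.0, 0.0]
ft_force: [-5.7, 0.8, 9.6]
width: 63.6
finger_force: 67.5
```

Emit:
arm_command --increments '[[[-1, 0, 0, 0, 0, 0, 0], [-1, 0, 0, 0, 0, 0, 0], [-1, 0, 0, 0, 0, 0, 0], [-1, 0, 0, 0, 0, 0, 0], [-1, 0, 0, -0.01, 0, 0, 0], [-1, 0, 0, -0.05, 0, 0, 0], [-1, 0, 0, -0.05, 0, 0, 0], [-1, 0, 0, -0.05, 0, 0, 0], [-1, 0, 0, 0, 0, 0, 0]]]'

```text
time: 8.0
tcp_pos: [618.5, -74.6, 201.9]
ee_rot: [1.0, 0.0, 0.004, 0.001]
ft_force: [-0.4, 0.6, -0.8]
width: 85.1
finger_force: 0.0
```

```bash
python3 - <<'E'
from h import *
c=cam("top","t1"); pickle.dump(c,open("t1.pkl","wb")); y,s=yaw(); print(y,s["tcp_pos"])
w=cam("wrist","w3"); pickle.dump(w,open("w3.pkl","wb"))
print(proj(w,[[618,-75,53],[436,-172,48]]))
for b in blobs(blue(w["image"]),800): print(b.mean(0).round(),rect(ray(w,b,15)))
E
```

```text
0.036729679749627084 [617.73234933 -74.51720556 198.98677247]
[[319.07429212 189.18287756]
 [405.86237183 345.57340026]]
[ 38. 151.] [654.4 220.9  92.1 183.5  88.1]
[462. 126.] [ 659.7 -215.4  183.5   96.6    3.3]
[319. 137.] [662.3 -75.5  95.5 183.5  87.7]
[163. 102.] [681.7  74.   96.  183.4  86.6]
```

View pics/w3.png

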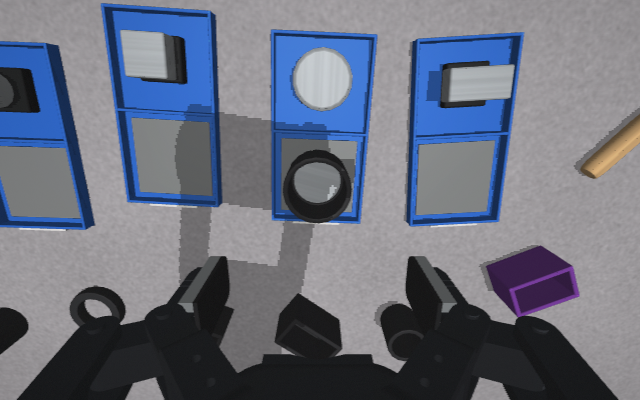

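The wrist view shows the large round cup standing at (318,186) on its pad, with the grip released. Next is the small round cup.

```bash
python3 - <<'E'
from h import *
w=pickle.load(open("w3.pkl","rb")); print(rim(w,(318,186),50,53,lo=34)); t=pickle.load(open("t1.pkl","rb")); p=proj(t,[618,-75,53])[0]; print(p,rim(t,p,30,53,lo=34))
E
```

```text
(array([616.4, -73. ,  62.5,  62.6,  48.8]), array([616.6, -73. ,  32.3]))
[361.1647956 133.2229555] (array([610.3, -73.5, 125.8, 112.7,  88.9]), array([601.7, -72.9,  77.8]))
```

Emit:
arm_command --increments '[[[-0.5, -0.0455, 0.0245, 0, 0, 0, 0], [-0.5, -0.0455, 0.0245, 0, 0, 0, 0], [-0.5, -0.0455, 0.0245, 0, 0, 0, 0], [-0.5, -0.0455, 0.0245, 0.02, 0, 0, 0], [-0.5, 0, 0, 0.05, 0, 0, 0], [-0.5, 0, 0, 0.03, 0, 0, 0], [-0.5, 0, 0, 0, 0, 0, 0], [-0.5, 0, 0, 0, 0, 0, 0]]]'

```text
time: 9.1
tcp_pos: [435.5, -172.6, 97.2]
ee_rot: [1.0, 0.0, 0.0, 0.0]
ft_force: [1.7, -0.4, 1.2]
width: 64.0
finger_force: 0.0
```

```bash
python3 - <<'E'
from h import *
w=cam("wrist","w4"); y,s=yaw(); print(y,s["tcp_pos"],s["width"])
p=proj(w,[436,-172.5,48])[0]; print(p)
try: print(rim(w,p,60))
except Exception as e: print(e)
E
```

```text
0.05282830667500974 [ 435.75156052 -172.65358391   97.56097785] 63.890410094069345
[319.19275044 232.47960697]
(array([ 436.5, -172.9,   41.9,   42.4,   31.1]), array([ 436.2, -172.9,   21.6]))
```

View pics/w4.png

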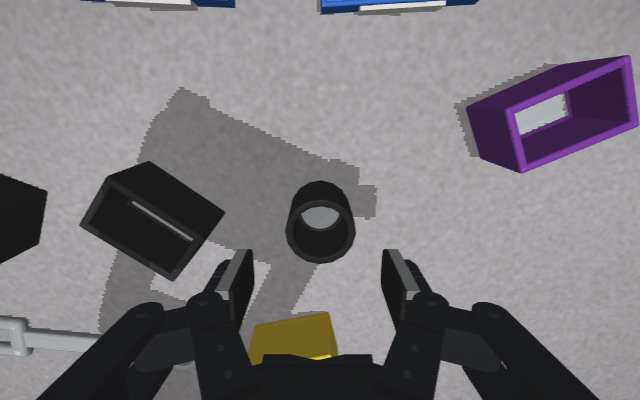

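The gripper is centred over the small round cup at (320,228), with the fingers clear on both sides.

Emit:
arm_command --increments '[[[-0.5, 0, 0, 0.03, 0, 0, 0], [-0.5, 0, 0, 0.025, 0, 0, 0], [-0.5, 0, 0, 0.0115, 0, 0, 0], [-0.5, 0, 0, 0, 0, 0, 0], [1, 0, 0, 0, 0, 0, 0], [1, 0, 0, 0, 0, 0, 0], [1, 0, 0, 0, 0, 0, 0], [1, 0, 0, 0, 0, 0, 0], [1, 0, 0, 0, 0, 0, 0]]]'

```text
time: 10.28
tcp_pos: [436.0, -172.9, 31.4]
ee_rot: [1.0, 0.0, 0.001, 0.0]
ft_force: [-1.3, 1.6, 4.9]
width: 42.4
finger_force: 61.1
```

Emit:
arm_command --increments '[[[1, 0, 0, -0.03, 0, 0, 0], [1, 0, 0, -0.05, 0, 0, 0], [1, 0, 0, -0.05, 0, 0, 0], [1, 0.0218, -0.0494, 0, 0, 0, 0], [1, 0.0218, -0.0494, 0, 0, 0, 0], [1, 0.0218, -0.0494, 0, 0, 0, 0], [1, 0.0218, -0.0494, 0, 0, 0, 0], [1, 0.0218, -0.0494, 0, 0, 0, 0], [1, 0.0218, -0.0494, 0, 0, 0, 0], [1, 0.0218, -0.0494, 0, 0, 0, 0]]]'

```text
time: 11.52
tcp_pos: [588.3, 175.3, 160.9]
ee_rot: [1.0, 0.0, 0.001, -0.0]
ft_force: [0.4, -1.0, -0.3]
width: 42.4
finger_force: 60.9
```

Emit:
arm_command --increments '[[[1, 0.0218, -0.0494, 0, 0, 0, 0], [1, 0, 0, 0, 0, 0, 0], [1, 0, 0, 0, 0, 0, 0], [1, 0, 0, 0.03, 0, 0, 0], [1, 0, 0, 0, 0, 0, 0], [1, 0, 0, 0, 0, 0, 0]]]'

```text
time: 12.28
tcp_pos: [609.5, 222.1, 131.2]
ee_rot: [1.0, -0.0, 0.0, -0.0]
ft_force: [0.1, 0.8, -0.1]
width: 42.4
finger_force: 61.0
```

```bash
python3 - <<'E'
from h import *
w=cam("wrist","w5"); y,s=yaw(); print(y,s["tcp_pos"],s["width"])
z=s["tcp_pos"][2]-31.4+48; p=proj(w,[*s["tcp_pos"][:2],z])[0]; print(p,rim(w,p,75,z,lo=36))
for b in blobs(blue(w["image"]),800): print(b.mean(0).round(),rect(ray(w,b,15)))
E
```

```text
-0.0005246693365051222 [609.73347382 222.36045193 131.44485776] 42.399530495315105
[319.89448532 300.08836915] (array([605.5, 222.8,  52. ,  42. ,   8.2]), array([605.5, 219.2,  27.9]))
[317. 134.] [655.  223.7  95.7 182.9  88.2]
[525. 100.] [672.5  75.6  96.6 164.4  86.6]
```

View pics/w5.png

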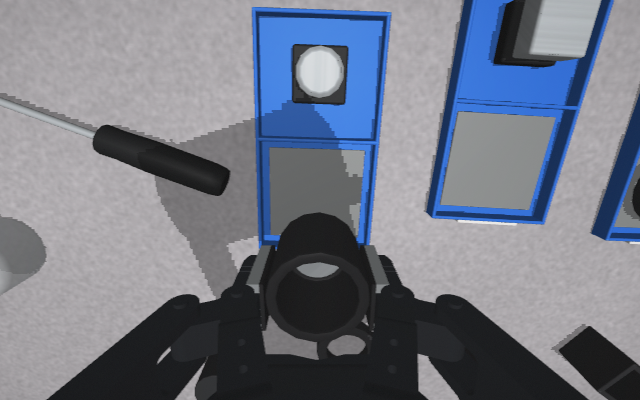

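The small cup is held at (320,290) over the tray with the small round punch at (320,72). The tray reads about 1 mm to the left, so I'll correct that and lower the cup.

Emit:
arm_command --increments '[[[1, 0.001, -0.001, 0.04, 0, 0, 0], [1, 0, 0, 0.03, 0, 0, 0], [1, 0, 0, 0.015, 0, 0, 0], [1, 0, 0, 0.005, 0, 0, 0], [1, 0, 0, 0, 0, 0, 0], [1, 0, 0, 0.002, 0, 0, 0], [1, 0, 0, 0.002, 0, 0, 0], [1, 0, 0, 0.001, 0, 0, 0], [1, 0, 0, 0, 0, 0, 0]]]'

```text
time: 13.45
tcp_pos: [610.7, 223.9, 36.4]
ee_rot: [1.0, 0.0, 0.001, -0.0]
ft_force: [-5.9, -2.2, 12.1]
width: 42.3
finger_force: 62.3
```

Emit:
arm_command --increments '[[[-0.5, 0, 0, 0, 0, 0, 0], [-0.5, 0, 0, 0, 0, 0, 0], [-0.5, 0, 0, 0, 0, 0, 0], [-0.5, 0, 0, 0, 0, 0, 0], [-0.5, 0, 0, -0.01, 0, 0, 0], [-0.5, 0, 0, -0.05, 0, 0, 0], [-0.5, 0, 0, -0.05, 0, 0, 0], [-0.7, 0, 0, -0.05, 0, 0, 0], [-0.7, 0, 0, 0, 0, 0, 0], [-0.7, 0, 0, 0, 0, 0, 0]]]'

```text
time: 14.7
tcp_pos: [610.2, 223.7, 194.8]
ee_rot: [1.0, 0.0, 0.0, -0.0]
ft_force: [0.8, 0.4, -0.7]
width: 72.5
finger_force: 0.0
```

```bash
python3 - <<'E'
from h import *
w=cam("wrist","w6"); y,s=yaw(); print(y,s["tcp_pos"],s["width"])
p=proj(w,[611,224,53])[0]; print(p,rim(w,p,45,53,lo=36))
for b in blobs(blue(w["image"]),800): print(b.mean(0).round(),rect(ray(w,b,15)))
E
```

```text
0.03872581691767916 [609.98323517 223.67634241 193.92815455] 72.92370819315391
[318.36144396 189.33173711] (array([619.8, 229.5,  23.4,  42.5,  21.8]), array([612.5, 226.6,  21.3]))
[319. 123.] [654.7 223.7  95.8 183.4  88.2]
[598. 138.] [662.5 -72.8  93.  183.3  87.7]
[495.  82.] [681.2  75.1  96.6 181.9  86.6]
```

View pics/w6.png

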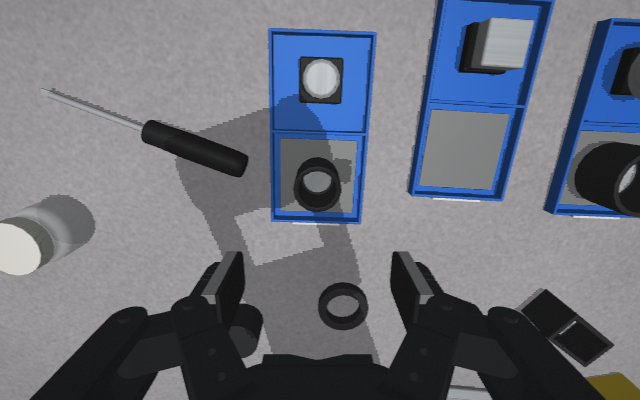

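The small round cup stands on its pad at (317,185). Next is the square cup, with the tool turned by 23.2°.

Emit:
arm_command --increments '[[[-0.7, -0.0348, 0.0325, 0, 0, 0, 0], [-0.7, -0.0348, 0.0325, 0, 0, 0, 0], [-0.7, -0.0348, 0.0325, 0, 0, 0, 0], [-0.7, -0.0348, 0.0325, 0, 0, 0, 0], [-0.7, -0.0348, 0.0325, 0, 0, 0, 0], [-0.7, 0, 0, 0.02, 0, 0, 7.7], [-0.7, 0, 0, 0.03, 0, 0, 7.7], [-0.7, 0, 0, 0.03, 0, 0, 7.7], [-0.7, 0, 0, 0.01, 0, 0, 0], [-0.7, 0, 0, 0, 0, 0, 0]]]'

```text
time: 16.0
tcp_pos: [436.2, 61.2, 104.4]
ee_rot: [0.98, -0.198, -0.001, 0.0]
ft_force: [-0.7, 0.3, 0.3]
width: 72.8
finger_force: 0.0
```

Emit:
arm_command --increments '[[[-0.7, 0, 0, 0, 0, 0, 0], [-0.7, 0, 0, 0, 0, 0, 0]]]'

```text
time: 16.25
tcp_pos: [436.8, 61.2, 105.7]
ee_rot: [0.98, -0.199, 0.001, -0.0]
ft_force: [-0.8, -0.0, 0.1]
width: 72.6
finger_force: 0.0
```

```bash
python3 - <<'E'
from h import *
w=cam("wrist","w7"); y,s=yaw(); print(y,s["tcp_pos"],s["width"])
p=proj(w,[436,61,48])[0]; print(p); print(rim(w,p,65,48,lo=33))
E
```

```text
-23.024534955284672 [436.76531022  61.21494858 105.57191863] 72.7866752198503
[319.44147338 227.97838898]
(array([436.6,  61.2,  48.1,  46.1,  66.7]), array([436.6,  61.3,  32.7]))
```

View pics/w7.png

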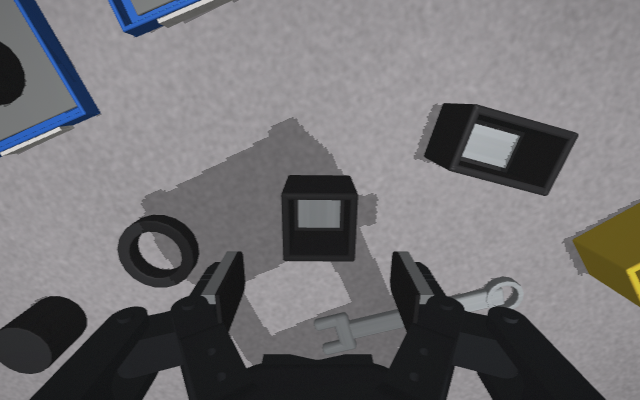

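The gripper is centred and square to the cup at (320,228). The ring at (158,250) is well clear, so I'll grasp.

Emit:
arm_command --increments '[[[-0.7, 0, 0, 0.035, 0, 0, 0], [-0.7, 0, 0, 0.028, 0, 0, 0], [-0.7, 0, 0, 0.011, 0, 0, 0], [-0.7, 0, 0, 0, 0, 0, 0], [1, 0, 0, 0, 0, 0, 0], [1, 0, 0, 0, 0, 0, 0], [1, 0, 0, 0, 0, 0, 0], [1, 0, 0, 0, 0, 0, 0], [1, 0, 0, 0, 0, 0, 0]]]'

```text
time: 17.42
tcp_pos: [437.2, 61.2, 32.2]
ee_rot: [0.98, -0.2, 0.001, -0.0]
ft_force: [-0.5, -0.4, 6.1]
width: 47.2
finger_force: 62.4
```

Emit:
arm_command --increments '[[[1, 0, 0, -0.03, 0, 0, 0], [1, 0, 0, -0.05, 0, 0, 0], [1, 0, 0, -0.05, 0, 0, -9.8], [1, 0, 0, 0, 0, 0, -9.8], [1, 0.0499, -0.0067, 0, 0, 0, 0], [1, 0.0499, -0.0067, 0, 0, 0, 0], [1, 0.0499, -0.0067, 0, 0, 0, 0], [1, 0.0499, -0.0067, 0, 0, 0, 0], [1, 0, 0, 0, 0, 0, 0], [1, 0, 0, 0, 0, 0, 0]]]'

```text
time: 18.68
tcp_pos: [637.0, 75.8, 160.9]
ee_rot: [1.0, -0.03, -0.0, 0.0]
ft_force: [-0.2, -0.2, -0.9]
width: 47.5
finger_force: 61.7
```

Emit:
arm_command --increments '[[[1, 0, 0, 0.02, 0, 0, 0], [1, 0, 0, 0.01, 0, 0, 0], [1, 0, 0, 0, 0, 0, 0], [1, 0, 0, 0, 0, 0, 0]]]'

```text
time: 19.18
tcp_pos: [637.3, 75.9, 131.2]
ee_rot: [1.0, -0.03, 0.0, -0.0]
ft_force: [0.5, -0.1, -0.4]
width: 47.1
finger_force: 61.7
```

```bash
python3 - <<'E'
from h import *
w=cam("wrist","w8"); y,s=yaw(); print(y,s["tcp_pos"],s["width"])
for b in blobs(blue(w["image"]),800): print(b.mean(0).round(),rect(ray(w,b,15)))
z=s["tcp_pos"][2]-32+48; p=proj(w,[*s["tcp_pos"][:2],z])[0]; print(p,rim(w,p,70,z,lo=36))
E
```

```text
-3.4617935532936372 [637.42785675  75.87969161 131.40969548] 47.49027985493296
[142. 189.] [654.6 220.8 101.2 183.6  88.1]
[623. 157.] [ 652.7 -158.7  186.2   38.    14.6]
[498. 142.] [662.6 -72.4 101.4 183.5  87.7]
[317. 122.] [688.2  74.   95.8 170.2  86.6]
[320.2471765  299.06419389] (array([637.9,  77.2,  48. ,  48.2,  86.6]), array([637.5,  76.9,  33. ]))
```

The tray and the held cup agree to within 1 mm in wrist-camera terms (pad at y = 77.0, cup at 77.2, both at 86.6°). I'll lower it now.

Emit:
arm_command --increments '[[[1, 0, 0, 0.04, 0, 0, 0], [1, 0, 0, 0.03, 0, 0, 0], [1, 0, 0, 0.015, 0, 0, 0], [1, 0, 0, 0.004, 0, 0, 0], [1, 0, 0, 0, 0, 0, 0], [1, 0, 0, 0.002, 0, 0, 0], [1, 0, 0, 0.002, 0, 0, 0], [1, 0, 0, 0.001, 0, 0, 0], [1, 0, 0, 0, 0, 0, 0]]]'

```text
time: 20.35
tcp_pos: [637.4, 75.9, 37.3]
ee_rot: [1.0, -0.03, 0.0, -0.0]
ft_force: [-1.2, 0.4, 4.8]
width: 47.1
finger_force: 62.2
```

Emit:
arm_command --increments '[[[-0.6, 0, 0, 0, 0, 0, 0], [-0.6, 0, 0, 0, 0, 0, 0], [-0.6, 0, 0, 0, 0, 0, 0], [-0.6, 0, 0, 0, 0, 0, 0], [-0.6, 0, 0, -0.01, 0, 0, 0], [-0.6, 0, 0, -0.05, 0, 0, 0], [-0.6, 0, 0, -0.05, 0, 0, 0], [-0.6, 0, 0, -0.05, 0, 0, 0], [-0.6, 0, 0, 0, 0, 0, 0], [-0.6, 0, 0, 0, 0, 0, 0]]]'

```text
time: 21.6
tcp_pos: [637.1, 75.8, 196.8]
ee_rot: [1.0, -0.03, 0.0, -0.0]
ft_force: [0.9, -0.9, 0.4]
width: 68.3
finger_force: 0.0
```

```bash
python3 - <<'E'
from h import *
w=cam("wrist","w9"); y,s=yaw(); print(y,s["tcp_pos"],s["width"])
p=proj(w,[637,76,53])[0]; print(p,rim(w,p,45,53,lo=36))
d=np.array([441-s["tcp_pos"][0],-66-s["tcp_pos"][1]]); a=np.radians(y); print(d@[np.cos(a),np.sin(a)],d@[np.sin(a),-np.cos(a)])
E
```

```text
-3.461857533725911 [636.9414833   75.84596842 195.96156727] 68.25082156379766
[318.43021626 189.63845514] (array([636.9,  77.3,  48.8,  47.2,  86.8]), array([637. ,  77.6,  32.6]))
-187.01869788592873 153.4188719738883
```

View pics/w9.png

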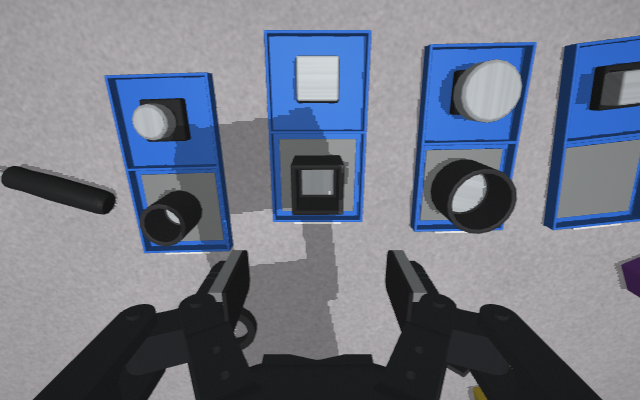

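Three cups now stand in their own trays: the square at (318,185), the small round at (170,212) and the large round at (475,192). Next is the oblong cup.

Emit:
arm_command --increments '[[[-0.6, -0.0468, 0.0384, 0, 0, 0, 0], [-0.6, -0.0468, 0.0384, 0, 0, 0, 0], [-0.6, -0.0468, 0.0384, 0, 0, 0, 0], [-0.6, -0.0468, 0.0384, 0, 0, 0, 0], [-0.6, 0, 0, 0, 0, 0, -9.4], [-0.6, 0, 0, 0, 0, 0, -9.4], [-0.6, 0, 0, 0, 0, 0, -9.4], [-0.6, 0, 0, 0, 0, 0, -9.4], [-0.6, 0, 0, 0, 0, 0, -9.4], [-0.6, 0, 0, 0, 0, 0, -9.6]]]'

```text
time: 22.9
tcp_pos: [440.8, -66.1, 195.5]
ee_rot: [0.893, 0.45, -0.001, -0.001]
ft_force: [-0.2, 0.5, -0.6]
width: 68.3
finger_force: 0.0
```

Emit:
arm_command --increments '[[[-0.6, 0, 0, 0.05, 0, 0, 0], [-0.6, 0, 0, 0.04, 0, 0, 0], [-0.6, 0, 0, 0, 0, 0, 0], [-0.6, 0, 0, 0, 0, 0, 0]]]'

```text
time: 23.4
tcp_pos: [441.6, -66.2, 108.1]
ee_rot: [0.894, 0.447, 0.0, 0.0]
ft_force: [0.8, -1.0, 0.1]
width: 68.3
finger_force: 0.0
```

```bash
python3 - <<'E'
from h import *
w=cam("wrist","w10"); y,s=yaw(); print(y,s["tcp_pos"],s["width"])
p=proj(w,[441,-66,48])[0]; print(p)
for lo,hi in((33,85),(33,120)): print(rim(w,p,65,48,lo,hi))
E
```

```text
53.1375079746126 [441.82442126 -66.28432698 108.4957776 ] 68.54147211224515
[318.46810147 228.50932559]
(array([436.4, -63. ,  65.1,  40. ,  52.1]), array([436.7, -63. ,  37.2]))
(array([443.5, -59.8,  78.5,  81.2,  49.6]), array([446.8, -53.9,  51. ]))
```

View pics/w10.png

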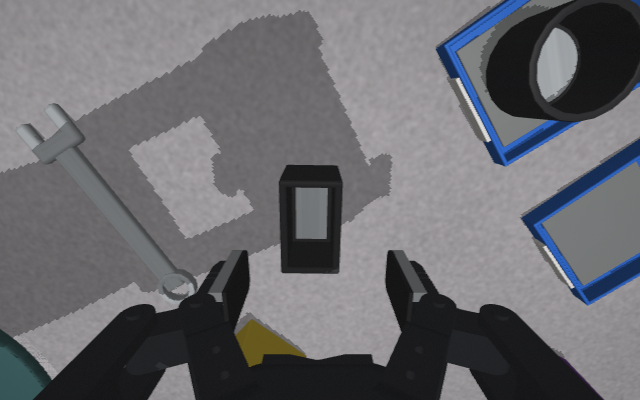

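The oblong cup is at (310,225), about 6 mm left of the finger midline (318). I'll shift by -6 mm in tool y, trim the turn and grasp.

Emit:
arm_command --increments '[[[-0.6, -0.0005, -0.006, 0, 0, 0, 0.7], [-0.6, 0, 0, 0.035, 0, 0, 0], [-0.6, 0, 0, 0.03, 0, 0, 0], [-0.6, 0, 0, 0.012, 0, 0, 0], [-0.6, 0, 0, 0, 0, 0, 0], [1, 0, 0, 0, 0, 0, 0], [1, 0, 0, 0, 0, 0, 0], [1, 0, 0, 0, 0, 0, 0], [1, 0, 0, 0, 0, 0, 0], [1, 0, 0, 0, 0, 0, 0]]]'

```text
time: 24.7
tcp_pos: [436.9, -63.1, 31.2]
ee_rot: [0.897, 0.442, 0.001, 0.001]
ft_force: [0.2, 0.4, 6.4]
width: 39.2
finger_force: 61.2
```

```bash
python3 - <<'E'
from h import *
y,s=yaw(); print(y,s["tcp_pos"],s["width"],s["finger_force"])
a=np.radians(93.3); d=np.array([615.8,-218.8])-s["tcp_pos"][:2]; print("turn",-(93.3-y),"then xy",d@[np.cos(a),np.sin(a)],d@[np.sin(a),-np.cos(a)])
E
```

```text
52.436012233450654 [436.86688222 -63.09676048  31.23151788] 39.233705024949906 61.19301795959473
turn -40.86398776654934 then xy -165.74516581084742 169.67350837586525
```

Emit:
arm_command --increments '[[[1, 0, 0, -0.03, 0, 0, 0], [1, 0, 0, -0.05, 0, 0, 0], [1, 0, 0, -0.05, 0, 0, -10.2], [1, 0, 0, 0, 0, 0, -10.2], [1, 0, 0, 0, 0, 0, -10.2], [1, 0, 0, 0, 0, 0, -10.2], [1, -0.0415, 0.0425, 0, 0, 0, 0], [1, -0.0415, 0.0425, 0, 0, 0, 0], [1, -0.0415, 0.0425, 0, 0, 0, 0], [1, -0.0415, 0.0425, 0, 0, 0, 0]]]'

```text
time: 25.95
tcp_pos: [616.6, -220.6, 160.3]
ee_rot: [0.687, 0.727, 0.0, 0.0]
ft_force: [0.2, -0.2, 0.7]
width: 39.3
finger_force: 60.8
```

Emit:
arm_command --increments '[[[1, 0, 0, 0, 0, 0, 0], [1, 0, 0, 0.03, 0, 0, 0], [1, 0, 0, 0, 0, 0, 0], [1, 0, 0, 0, 0, 0, 0]]]'

```text
time: 26.45
tcp_pos: [615.2, -218.8, 131.4]
ee_rot: [0.687, 0.727, 0.0, 0.001]
ft_force: [-0.0, 0.1, -0.3]
width: 39.0
finger_force: 61.0
```

```bash
python3 - <<'E'
from h import *
w=cam("wrist","w11"); y,s=yaw(); print(y,s["tcp_pos"],s["width"])
for b in blobs(blue(w["image"]),800): print(b.mean(0).round(),rect(ray(w,b,15)))
z=s["tcp_pos"][2]-31.2+48; p=proj(w,[*s["tcp_pos"][:2],z])[0]; print(p,rim(w,p,70,z,lo=36))
E
```

```text
93.2526486747378 [ 615.41305963 -218.95428157  131.65060238] 39.581928661925076
[363. 184.] [ 659.5 -215.2  183.9   96.8    3.3]
[391.  48.] [ 662.2 -101.5  187.7   59.7    3.3]
[319.3854179  305.93006822] (array([ 614.4, -215.3,   40. ,   56.8,    3.3]), array([ 614.7, -215.1,   34.3]))
```

View pics/w11.png

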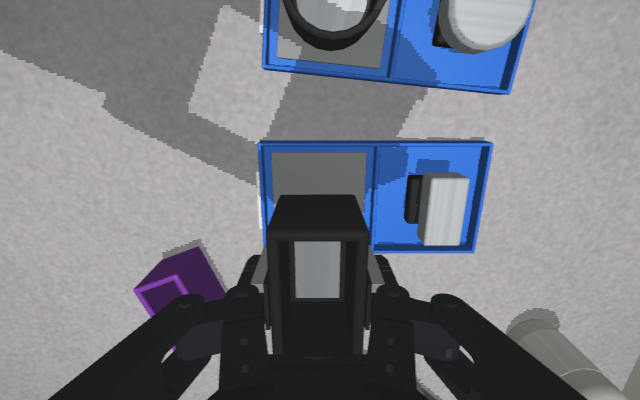

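The oblong cup is held at (318,280) over the oblong tray, whose punch is at (440,210). It's aligned to 0.1°, with about 1 mm of correction left. The purple decoy and the bottle are clear.

Emit:
arm_command --increments '[[[1, 0.0015, 0.001, 0.04, 0, 0, 0], [1, 0, 0, 0.03, 0, 0, 0], [1, 0, 0, 0.015, 0, 0, 0], [1, 0, 0, 0.005, 0, 0, 0], [1, 0, 0, 0, 0, 0, 0], [1, 0, 0, 0.002, 0, 0, 0], [1, 0, 0, 0.002, 0, 0, 0], [1, 0, 0, 0.001, 0, 0, 0], [1, 0, 0, 0, 0, 0, 0]]]'

```text
time: 27.62
tcp_pos: [616.4, -217.7, 36.3]
ee_rot: [0.687, 0.727, 0.0, 0.001]
ft_force: [-5.0, 1.3, 10.4]
width: 39.6
finger_force: 62.4
```

Emit:
arm_command --increments '[[[-0.4, 0, 0, 0, 0, 0, 0], [-0.4, 0, 0, 0, 0, 0, 0], [-0.4, 0, 0, 0, 0, 0, 0], [-0.4, 0, 0, 0, 0, 0, 0], [-0.4, 0, 0, -0.01, 0, 0, 0], [-0.4, 0, 0, -0.05, 0, 0, 0], [-0.4, 0, 0, -0.05, 0, 0, 0], [-0.4, 0, 0, -0.05, 0, 0, 0], [-0.4, -0.05, -0.02, -0.02, 0, 0, 0], [-0.4, 0, 0, 0, 0, 0, 0]]]'

```text
time: 28.88
tcp_pos: [598.5, -271.1, 217.9]
ee_rot: [0.688, 0.726, 0.0, 0.002]
ft_force: [0.4, 0.0, -0.1]
width: 59.8
finger_force: 0.0
```

```bash
python3 - <<'E'
from h import *
w=cam("wrist","w12"); y,s=yaw(); print(y,s["tcp_pos"],s["width"])
p=proj(w,[616,-218,53])[0]; print(p,rim(w,p,55,53,lo=34))
c=robot.read_camera("scene"); im=c["image"][130:330,150:470,::-1]; cv2.imwrite("pics/end.png",np.vstack([cv2.resize(im,(480,300)),cv2.resize(w["image"][:,:,::-1],(480,300))]))
E
```

```text
93.13068291361873 [ 598.65735647 -269.7697868   216.30919533] 59.17270054145984
[339.43582977 130.78519836] (array([ 616.7, -215.9,   39.5,   64.5,    3.2]), array([ 615.8, -216. ,   36.8]))
```

View pics/end.png

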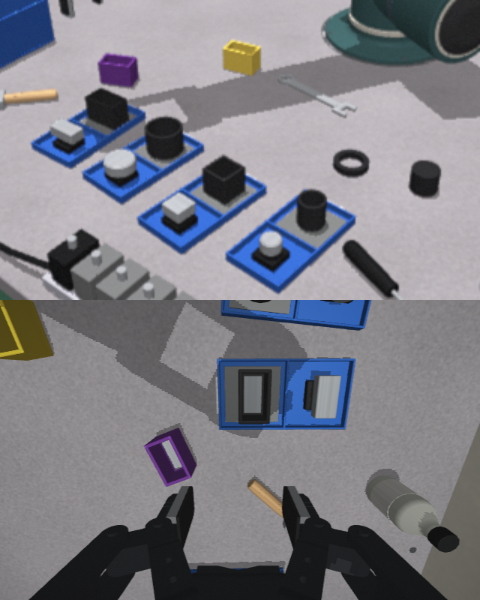

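All four cups stand upright on their pads beside the matching punches (oblong at (253,393) in the lower half), and the ring and blank haven't moved. I'll hand the job in.

```bash
python3 -c "
from workcell import robot
print(robot.finish_job())"
```

```text
the job is handed in; nothing more can be done
None
```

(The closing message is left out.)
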